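# Put the collar tray away and snap the cabinet shut

## Task

Pull the little grey cabinet's door wide open past its sprung roller catch, put the red tray that holds the two black ring collars fully inside with its grip tab at the doorway, collars still in it, then push the door until the catch snaps and it stays fully shut. Leave the tray of shafts and everything else on the bench where it is.

Things in the scene. Friction and masses are not known exactly. Their poses are not given: they have to be found in the camera images.
- cabinet: Low grey cabinet fixed to the bench, 185 deep (x), 180 wide (y), 95 high, no floor: a tray slides in along the bench. Origin: centre of its footprint at bench height. Its open front is the plane x = -92.5 mm, looking along its -x. Inside it is 156 wide, 83 high under the roof; back wall at x = +80.5. The roof starts at x = -62.5, so a 30 mm slot behind the shut door is open from above.
- catch_roller (a point): Centre of the white sprung roller (12 mm thick, 18 long) of the catch, beside the cabinet's +y wall in the slot, at (-80, 60, 74) mm in the cabinet's frame with the door shut or open. With its bracket it fills y = 51 to 79, x = -89 to -65, from 68 to 94 mm above the bench; it moves up against its spring as the door's nose passes.
- door (a joint): Door angle, rad: 0 shut (its start), grows as the free edge swings out to the cabinet's -x, counterclockwise from above; stop at 1.9. A nose on the door must pass the sprung roller: from 0.12 to 0.06 rad it resists shutting (up to 13 N at the handle), below 0.05 it snaps the door to 0 and holds it; opening takes up to 13 N over the first 0.06 rad. Beyond 0.12 it moves freely and stays.
- door_hinge (a point): Point on the door's upright hinge axis at bench height, at (-99.5, -87) mm in the cabinet's frame (its -y side), in the middle of the door's thickness. Axes as the cabinet's. The door is a grey panel 172 wide, 14 thick, from 4 to 91 mm above the bench, that shuts against the front plane; its steel nose is 147 mm from the hinge on the inner face, 26 mm long, 62 to 73 mm above the bench.
- door_handle (a point): Middle of the door's level steel handle bar, 10 thick, 84 long along the door, 68 mm above the bench, 119 mm from the hinge along the door and 54 mm out from the door's mid-plane (42 mm clear between bar and door, open from above). Its frame turns with the door and equals the cabinet's at angle 0: x from the bar into the door, y along the bar away from the hinge.
- tray: Red tray to put away, 150 long (x), 110 wide (y), walls 50 high, 4 thick, loose, 0.5 to 0.8 kg with collars. Origin: centre of underside. From its -x end: upright grip tab, empty compartment 52 long, divider 36 high at x = -9, compartment with two black collars. It goes in +x end first, x along the cabinet's x; fully inside with its origin between x = -17 and +5 mm of the cabinet's frame.
- tray_tab (a point): Middle of the top edge of that tray's grip tab: tab 12 thick (tray x), 50 wide (y), top 78 mm above the bench, 69 mm from the tray's centre at its -x end; its outer face is flush with the tray's end wall. Held by the tab and dragged sideways the tray can tip or slip along the pads: hold it low, go slowly.
- collar_a: Black ring collar lying flat in the tray, 46 outside diameter, 24 hole, 24 high. Origin: centre of its underside.
- collar_b: Second black ring collar, the same.
- shaft_tray: Bystander: red tray of the same size with the same tab, no divider, holding gold-coloured shafts 125 long with black ends. It lies beside the tray with the collars, on either side.
- hex_nut: Bystander: steel hexagon nut, 60 across flats, 22 high, beyond the cabinet. Origin: centre of underside.
- hex_nut_2: Bystander: second such nut, behind the tab ends of the trays.
- spanner: Bystander: spanner 180 long lying on the bench beyond the trays.
- bush: Bystander: black threaded bush standing on end, 66 in diameter at its flange on top, 59 high, behind the tab ends of the trays.
- oil_bottle: Bystander: black bottle, 60 in diameter, 160 high, standing near the cabinet on the robot's side.
- carton: Bystander: cardboard box 110 x 80 x 70 at the far side of the bench.
There are look-alikes about, which are no part of the job. Leave any turquoise or white look-alike of the tray alone.

How it is judged:
By the outcome, as a careful person would: the job done as asked, in the order asked, and still so for the second after the job is handed in, with the robot touching nothing.
It also fails if it takes over 72 s, if anything falls off the work surface, if the arm or the gripper's body presses on something with over 40 N, if the wrist force passes 120 N, or if a joint passes its speed limit or range.

## Robot

A 6-joint arm with a two-finger parallel gripper is mounted at the origin on the work surface. World frame = base frame: x ahead of the robot, y to its left, z up, the work surface at z = 0. Lengths are in m, angles in degrees, forces in N, time in s.
With the tool pointing down it reaches from about 0.325 to 0.775 m from the base axis. Payload 9.3 kg.
Tool frame: the origin (TCP) lies at the very end of the fingers, on their centre line; the grasp point (between the pads) lies 19 mm behind it; z points along the fingers, y is the line along which they close (so a half turn about z gives the same grasp; the last joint's range is limited). The gripper opens to 85 mm and grips with 20 to 120 N. Pads are 22 mm wide; open, the fingers measure 114 mm over their backs; the gripper's body (76 mm by 85 mm) begins 54 mm behind the grasp point. The pads swing forward as they close: fully open they stand 13 mm farther back than shut.
Start: joints at [60.355, 14.817, 1.232, 76.415, 0, 81.257], TCP at [0.196, 0.514, 0.231] pointing down, gripper open.
Joint ranges: [-174.27, 174.27], [-52.1, 104.24], [-59.71, 78.15], [-110.17, 111.67], [-87.03, 83.33], [-180, 180]. Speed limits (degrees/s): [127.2, 127.2, 159.86, 180, 180, 180].

## Interface

Orientations are given as [roll, pitch, yaw] about the fixed x, y, z axes, in that order (R = Rz(yaw) Ry(pitch) Rx(roll)).
In Python, from rig import arm gives the robot as it stands.
- The arm moves only by the tool apply_moves, never from a script. Its argument "increments" is a list of rows, each a list of 2 entries, a list of its own where there are three numbers: the shift along the world's x, y, z each as a share of 0.1 m, from -1 to 1, then the turn, a rotation vector about the world's x, y, z each as a share of pi/2 rad, from -1 to 1. In form: [[[tx, ty, tz], [ax, ay, az]], ...]. A call has exactly 8 rows; each row shifts and turns the commanded pose from where the row before left it; what a row does not reach is not made up. A row lasts 1/8 s, in which the tool goes at most 62.5 mm and 10.7 degrees, less where a joint would pass 70% of its speed; a pose out of reach is approached as far as the arm can. A call with a number of a shift or a turn outside -1 to 1 is refused whole. A call with a gripper value outside its range is refused whole. "grip" is the opening, from 0 (shut) to 1 (fully open), set as the call begins (left out, the last holds). The fingers move at their own pace and stop on an object; the grip force is fixed at half the most. Time passes only in rows, so rows that do not move let the fingers close, or fill a call up. It gives the time, the measured TCP pose, the force, the opening and the grip force at its end, in the units of the state.
- arm.observe(): the state, without advancing time (a new reading comes with each control period).
- arm.grab_frame(name): name is "scene" or "side" or "wrist"; returns a dict with "frame" (400x640x3 uint8, red, green, blue), "K" (3x3 intrinsics, pixels), "R" (3x3) and "t" (3): a world point X has camera coordinates R X + t. Camera axes: x right, y down, z forward; pixel columns grow to the right and rows downward; lengths in m; the calibration is good to about 2 mm. A picture is of the moment at which its call begins. There is no depth.
- arm.close_job(): hands the job in; it is judged then, once.
The state is a dict: "time_s": time; "joint_pos": joint angles; "qvel": joint speeds; "tau": joint torques, N m; "eef_pos": TCP position; "orientation": TCP orientation; "contact_force": force on the tool from outside, world axes, zero at the start; "moment": the same for the moment, N m; "opening": opening from 0.0 (shut) to 1.0 (fully open); "gripper_force": force on a finger pad.
Only numpy, scipy, OpenCV 4.12 (cv2) and the standard library are available. Lean on these libraries where they do the work, as an engineer would, in place of code of your own. Each camera call takes 0.05 s, during which the arm holds its last target. There are 200 camera calls.

## Working session

There is one attempt and no reset: what is moved stays moved. The work goes in short steps, Python scripts to look and compute and a tool call to move; the robot and the scene stay as the last step left them, time stands still between calls to the robot, and variables do not carry over. Pictures are saved under pics/ and viewed, at most 10 in all, crops included, and the job is handed in when it is done.

Besides the shell and the picture viewer there is one more tool, called as name([rows], argument=value, ...), one row to a line, values as JSON. apply_moves: Moves the arm, as the interface text tells. Shift numbers are shares of 0.1 m and turn numbers shares of pi/2 rad, none past 1 either way. Its arguments: {"type":"object","properties":{"increments":{"type":"array","items":{"type":"array"}},"grip":{"type":"number"}},"required":["increments"]}

```bash
mkdir -p pics; python3 - <<'E'
from rig import arm
import cv2,numpy as np,pickle
d={}
for n in("scene","side"):
    f=arm.grab_frame(n);d[n]=f;cv2.imwrite(f"pics/{n}0.png",f["frame"][:,:,::-1]);print(n,f["K"].round(1).tolist(),(-f["R"].T@f["t"]).round(3),f["R"].round(2).tolist())
pickle.dump(d,open("d.pkl","wb"));print(arm.observe())
E
```

```text
scene [[505.7, 0.0, 324.2], [0.0, 505.7, 196.8], [0.0, 0.0, 1.0]] [ 1.191 -0.878  1.175] [[0.72, 0.7, 0.0], [0.51, -0.52, -0.68], [-0.48, 0.49, -0.73]]
side [[406.0, 0.0, 319.9], [0.0, 406.0, 188.9], [0.0, 0.0, 1.0]] [-0.13  -0.882  0.871] [[0.76, -0.65, 0.0], [-0.41, -0.48, -0.78], [0.51, 0.59, -0.63]]
{'time_s': 0.1, 'joint_pos': array([6.03561516e+01, 1.48481371e+01, 1.19518771e+00, 7.64153275e+01,
       8.97955963e-04, 8.12553981e+01]), 'qvel': array([ 0.05910727, -0.04121151,  0.07532389,  0.07327976,  0.02622197,
       -0.03542521]), 'tau': array([ 4.91131592e-03, -5.56692159e+01,  3.45069981e+01,  1.16704739e-02,
       -1.70461362e-04,  1.17968654e-05]), 'eef_pos': array([0.19609102, 0.51360073, 0.23072835]), 'orientation': array([-1.79932653e+02, -1.12676546e-02,  1.59100746e+02]), 'contact_force': array([-0.13251103,  0.87146981, -0.70735672]), 'moment': array([ 0.04553281, -0.02603348, -0.03000975]), 'gripper_force': 0.0, 'opening': 1.004109736429246}
```

View pics/scene0.png

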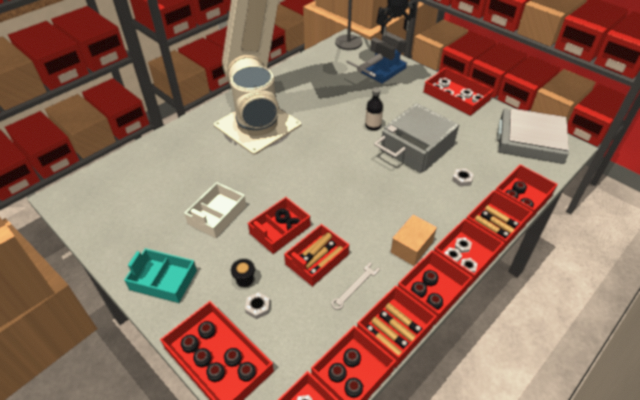

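View pics/side0.png

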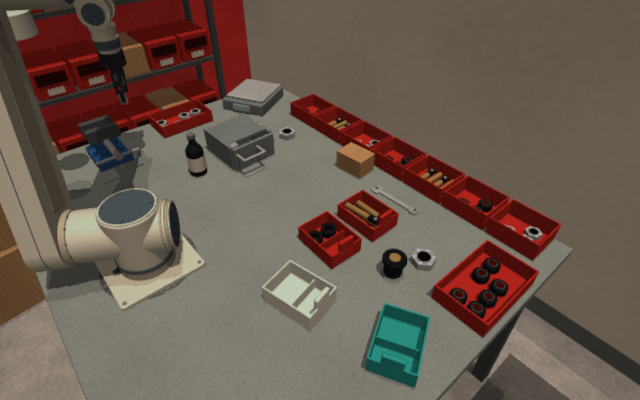

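The scene shows several red boxes. The collar tray is at scene (279,223) / side (329,238): it is loose, has a tab and holds two black rings. The shaft tray beside it is at (317,254) / (367,214). The bin row and the six-collar box lie along the bench edge, and the white (216,208) and turquoise (160,275) trays are look-alikes. The cabinet is at (418,135) / (240,143). I'll confirm with enlarged crops.

```bash
cat > h.py <<'E'
import numpy as np,cv2,pickle
def ray(f,p,z):
    d=f["R"].T@np.linalg.inv(f["K"])@np.array([p[0],p[1],1.]);c=-f["R"].T@f["t"]
    return c+d*(z-c[2])/d[2]
def proj(f,X):
    q=f["K"]@(f["R"]@np.asarray(X)+f["t"]);return q[:2]/q[2]
E
python3 - <<'E'
from h import *
d=pickle.load(open("d.pkl","rb"))
def crop(n,x,y,w=80,h=60,s=5):
    c=cv2.resize(d[n]["frame"][y:y+h,x:x+w,::-1],None,fx=s,fy=s,interpolation=cv2.INTER_CUBIC)
    for i in range(0,w,10):
        cv2.line(c,(i*s,0),(i*s,4),(255,255,255));cv2.putText(c,str(x+i),(i*s,14),0,.35,(0,255,255))
    for i in range(0,h,10):
        cv2.line(c,(0,i*s),(4,i*s),(255,255,255));cv2.putText(c,str(y+i),(5,i*s+4),0,.35,(0,255,255))
    return c
a=np.vstack([np.hstack([crop("scene",242,190),crop("side",290,210)]),np.hstack([crop("scene",370,107),crop("side",200,115)])])
cv2.imwrite("pics/crop.png",a)
for n in d:
    im=d[n]["frame"];hsv=cv2.cvtColor(im,cv2.COLOR_RGB2HSV)
    m=((hsv[...,0]<8)|(hsv[...,0]>172))&(hsv[...,1]>150)&(hsv[...,2]>60)
    cs,_=cv2.findContours(m.astype(np.uint8),cv2.RETR_EXTERNAL,cv2.CHAIN_APPROX_NONE)
    for c in cs:
        x,y,w,h=cv2.boundingRect(c)
        if 40<w<75 and 40<h<75 and 190<y<250: 
            hull=cv2.convexHull(c);print(n,(x,y,w,h),cv2.approxPolyDP(hull,2.5,True)[:,0].tolist())
E
```

```text
scene (285, 225, 64, 60) [[322, 225], [348, 244], [347, 254], [311, 284], [286, 264], [285, 253]]
scene (248, 198, 62, 55) [[286, 198], [309, 216], [309, 225], [272, 252], [250, 233], [248, 223]]
side (299, 211, 62, 58) [[326, 211], [360, 238], [359, 250], [332, 268], [299, 238], [299, 226]]
```

View pics/crop.png

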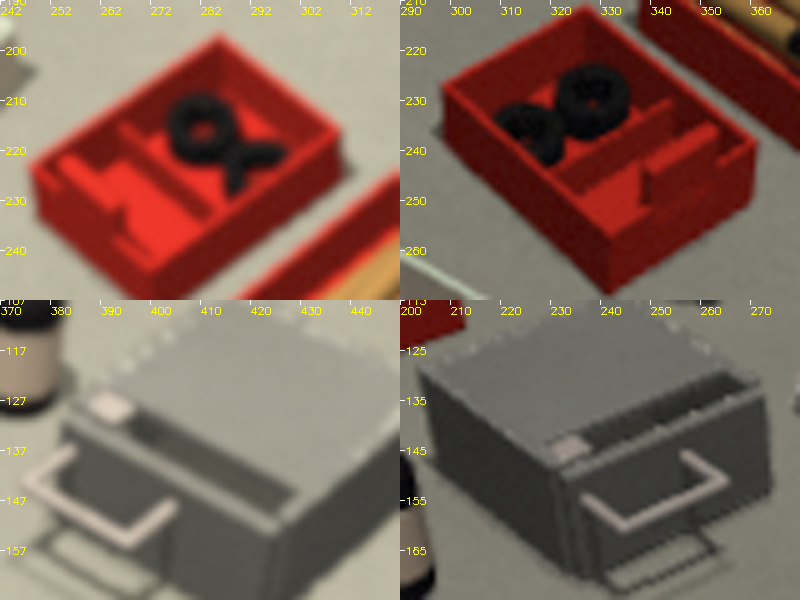

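Confirmed: the crop shows the tray with two black rings, a divider and a tab (scene (258,228), side (347,243)). The cabinet has its white catch at scene (392,128) and its handle bar at scene (375,143)-(396,156).

```bash
python3 - <<'E'
from h import *
d=pickle.load(open("d.pkl","rb"));s,e=d["scene"],d["side"]
def P(l,f,p,z): print(l,ray(f,p,z).round(4)[:2])
for p,z in [((286,198),.05),((309.5,216.5),.05),((248.5,223),.05),((309,225.5),0),((272,252.5),0),((250,233.5),0)]:P("tray sc",s,p,z)
for p,z in [((326,211),.05),((360.5,238.5),.05),((299,227),.05),((359.5,250.5),0),((332,268.5),0)]:P("tray sd",e,p,z)
for l,f,p,z in [("door L",s,(383,130),.091),("door R",s,(425,153.4),.091),("door L sd",e,(233,150),.091),("door R sd",e,(274,133.4),.091),
 ("hL",s,(375,143.4),.068),("hR",s,(395.6,155.6),.068),("hL sd",e,(245,160.6),.068),("hR sd",e,(265.4,151.4),.068),("roll",s,(392,128),.092),("roll sd",e,(234,143.5),.092),("bottle",s,(373,130),0),("bottle sd",e,(198,176),0)]:P(l,f,p,z)
E
```

```text
tray sc [ 0.3797 -0.2054]
tray sc [ 0.4837 -0.2081]
tray sc [ 0.3743 -0.349 ]
tray sc [ 0.4767 -0.2047]
tray sc [ 0.4721 -0.3502]
tray sc [ 0.3726 -0.3488]
tray sd [ 0.4776 -0.2054]
tray sd [ 0.4751 -0.354 ]
tray sd [ 0.3733 -0.2062]
tray sd [ 0.4759 -0.3537]
tray sd [ 0.3717 -0.3513]
door L [0.4144 0.2086]
door R [0.5852 0.2117]
door L sd [0.411  0.2068]
door R sd [0.5832 0.204 ]
hL [0.4233 0.1592]
hR [0.5102 0.1597]
hL sd [0.4237 0.1551]
hR sd [0.5095 0.1563]
roll [0.4301 0.2368]
roll sd [0.4348 0.239 ]
bottle [0.3231 0.2745]
bottle sd [0.2924 0.2705]
```

apply_moves([
  [[0.336,-0.443,0],[0,0,0.029]],
  [[0.336,-0.443,0],[0,0,0.029]],
  [[0.336,-0.443,0],[0,0,0.029]],
  [[0.336,-0.443,0],[0,0,0.029]],
  [[0.336,-0.443,0],[0,0,0.029]],
  [[0.336,-0.443,0],[0,0,0.029]],
  [[0.336,-0.443,0],[0,0,0.029]],
  [[0.336,-0.443,0],[0,0,0.029]],
], grip=0.6)

```text
time_s: 1.1
eef_pos: [0.4658, 0.1578, 0.2312]
orientation: [180.0, -0.0, -179.9]
contact_force: [1.1, 1.0, 1.1]
opening: 0.599
gripper_force: 0.0
```

```bash
python3 - <<'E'
from rig import arm
import cv2,pickle
f=arm.grab_frame("wrist");pickle.dump(f,open("w.pkl","wb"));cv2.imwrite("pics/w1.png",f["frame"][:,:,::-1])
o=arm.observe();print(o["eef_pos"],o["orientation"],o["contact_force"],o["opening"],-f["R"].T@f["t"])
E
```

```text
[0.46939877 0.15353193 0.23063414] [-1.79872062e+02  5.85311539e-02 -1.79982787e+02] [ 3.05759099 -2.62240301  0.33607958] 0.600745308585065 [0.39835743 0.15726216 0.37323579]
```

View pics/w1.png

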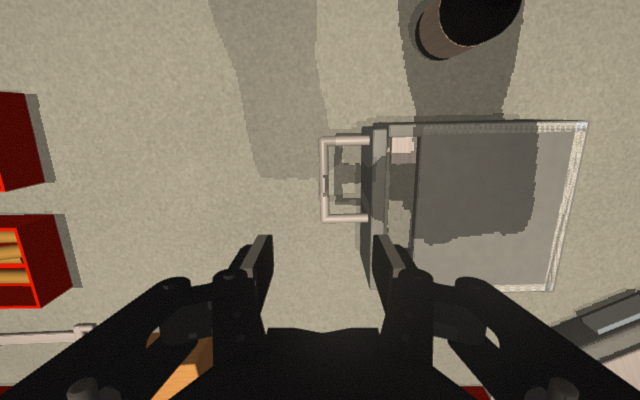

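The wrist view shows the handle bar at column ~324, rows 137-221. The door's top edge is at columns 370-388, and the white roller is at (402,145).

```bash
python3 - <<'E'
from h import *
from rig import arm
f=pickle.load(open("w.pkl","rb"))
for l,p,z in [("bar -x end",(324,138),.073),("bar +x end",(324,220),.073),("door out L",(371,127),.091),("door out R",(363,265),.091),("roof bk L",(588,121),.095),("roof bk R",(553,292),.095),("roller",(402,145),.092),("roof front a",(417,140),.095),("roof front b",(410,240),.095)]: print(l,ray(f,p,z).round(4)[:2])
o=arm.observe();print(o["eef_pos"],o["time_s"],f["R"].round(3).tolist())
E
```

```text
bar -x end [0.4194 0.1587]
bar +x end [0.5067 0.159 ]
door out L [0.4079 0.2026]
door out R [0.551  0.2006]
roof bk L [0.4021 0.4007]
roof bk R [0.5807 0.4063]
roller [0.4244 0.2326]
roof front a [0.4195 0.2454]
roof front b [0.5204 0.2471]
[0.46939877 0.15353193 0.23063414] 1.15 [[-0.002, 1.0, -0.001], [0.964, 0.002, 0.266], [0.266, -0.0, -0.964]]
```

apply_moves([
  [[0,0,0],[0,0,0]],
  [[0,0,-0.26],[0,0,0]],
  [[0,0,-0.3],[0,0,0]],
  [[0,0,-0.3],[0,0,0]],
  [[0,0,-0.3],[0,0,0]],
  [[0,0,-0.3],[0,0,0]],
  [[0,0,-0.25],[0,0,0]],
  [[0,0,-0.1],[0,0,0]],
], grip=0.4)

```text
time_s: 2.15
eef_pos: [0.4636, 0.1603, 0.0492]
orientation: [-180.0, -0.1, -179.9]
contact_force: [-0.6, 0.2, 0.3]
opening: 0.398
gripper_force: 0.0
```

apply_moves([
  [[0,0,0],[0,0,0]],
  [[0,0,0],[0,0,0]],
  [[0,0,0],[0,0,0]],
  [[0,0,0],[0,0,0]],
  [[0,0,0],[0,0,0]],
  [[0,0,0],[0,0,0]],
  [[0,0,0],[0,0,0]],
  [[0,0,0],[0,0,0]],
], grip=0)

```text
time_s: 3.15
eef_pos: [0.4649, 0.1591, 0.0508]
orientation: [-180.0, 0.0, 180.0]
contact_force: [-2.5, -4.4, 1.3]
opening: 0.086
gripper_force: 58.8
```

```bash
cat >> h.py <<'E'
def arc(th0,steps,a=.117,b=.0535):
    t=np.radians(th0+np.r_[0,np.cumsum(steps)]);p=np.c_[-a*np.cos(t)+b*np.sin(t),-a*np.sin(t)-b*np.cos(t)]
    return np.c_[(np.diff(p,axis=0)/.1).round(3),(np.array(steps)/90).round(3)].tolist()
E
python3 -c "
from h import *
print(arc(0,[1,2,3,4,6,6,6,6]));print(arc(34,[7]*8));print(arc(90,[6,4,2]))"
```

```text
[[0.01, -0.02, 0.011], [0.02, -0.04, 0.022], [0.033, -0.059, 0.033], [0.048, -0.076, 0.044], [0.082, -0.107, 0.067], [0.093, -0.098, 0.067], [0.103, -0.087, 0.067], [0.111, -0.076, 0.067]]
[[0.139, -0.074, 0.078], [0.147, -0.056, 0.078], [0.152, -0.038, 0.078], [0.156, -0.019, 0.078], [0.157, 0.0, 0.078], [0.156, 0.019, 0.078], [0.152, 0.038, 0.078], [0.147, 0.056, 0.078]]
[[0.119, 0.062, 0.067], [0.076, 0.048, 0.044], [0.037, 0.026, 0.022]]
```

apply_moves([
  [[0.01,-0.02,0],[0,0,0.011]],
  [[0.02,-0.04,0],[0,0,0.022]],
  [[0.033,-0.059,0],[0,0,0.033]],
  [[0.048,-0.076,0],[0,0,0.044]],
  [[0.082,-0.107,0],[0,0,0.067]],
  [[0.093,-0.098,0],[0,0,0.067]],
  [[0.103,-0.087,0],[0,0,0.067]],
  [[0.111,-0.076,0],[0,0,0.067]],
])

```text
time_s: 4.15
eef_pos: [0.516, 0.1035, 0.0509]
orientation: [180.0, 0.1, -145.8]
contact_force: [2.1, 3.9, -2.3]
opening: 0.092
gripper_force: 58.5
```

apply_moves([
  [[0.139,-0.074,0],[0,0,0.078]],
  [[0.147,-0.056,0],[0,0,0.078]],
  [[0.152,-0.038,0],[0,0,0.078]],
  [[0.156,-0.019,0],[0,0,0.078]],
  [[0.157,0.0,0],[0,0,0.078]],
  [[0.156,0.019,0],[0,0,0.078]],
  [[0.152,0.038,0],[0,0,0.078]],
  [[0.147,0.056,0],[0,0,0.078]],
])

```text
time_s: 5.15
eef_pos: [0.6365, 0.097, 0.0509]
orientation: [-179.9, 0.2, -89.6]
contact_force: [-1.1, 6.4, 0.4]
opening: 0.09
gripper_force: 58.8
```

apply_moves([
  [[0.119,0.062,0],[0,0,0.067]],
  [[0.076,0.048,0],[0,0,0.044]],
  [[0.037,0.026,0],[0,0,0.022]],
  [[0,0,0],[0,0,0]],
  [[0,0,0],[0,0,0]],
  [[0,0,0],[0,0,0]],
  [[0,0,0],[0,0,0]],
  [[0,0,0],[0,0,0]],
])

```text
time_s: 6.15
eef_pos: [0.659, 0.1102, 0.0509]
orientation: [-179.9, 0.1, -77.9]
contact_force: [-0.7, 4.8, 1.6]
opening: 0.089
gripper_force: 59.1
```

apply_moves([
  [[0,0,0],[0,0,0]],
  [[0,0,0],[0,0,0]],
  [[0,0,0],[0,0,0]],
  [[0,0,0.1],[0,0,0]],
  [[0,0,0.3],[0,0,0]],
  [[0,0,0.5],[0,0,0]],
  [[0,0,0.5],[0,0,0]],
  [[0,0,0.3],[0,0,0]],
], grip=0.4)

```text
time_s: 7.15
eef_pos: [0.6592, 0.1093, 0.2241]
orientation: [-179.8, -0.0, -77.9]
contact_force: [0.3, -0.0, -0.3]
opening: 0.397
gripper_force: 0.0
```

apply_moves([
  [[-0.147,-0.286,0.02],[0,0,-0.072]],
  [[-0.147,-0.286,0.02],[0,0,-0.072]],
  [[-0.147,-0.286,0],[0,0,-0.072]],
  [[-0.147,-0.286,0],[0,0,-0.072]],
  [[-0.147,-0.286,0],[0,0,-0.072]],
  [[-0.147,-0.286,0],[0,0,-0.072]],
  [[-0.147,-0.286,0],[0,0,-0.072]],
  [[-0.147,-0.286,0],[0,0,-0.072]],
])

```text
time_s: 8.15
eef_pos: [0.5407, -0.1204, 0.2252]
orientation: [-179.9, 0.0, -129.9]
contact_force: [0.4, 0.1, -0.4]
opening: 0.401
gripper_force: 0.0
```

apply_moves([
  [[-0.167,-0.326,0],[0,0,-0.082]],
  [[-0.167,-0.326,0],[0,0,-0.082]],
  [[-0.167,-0.326,0],[0,0,-0.082]],
  [[-0.167,-0.326,0],[0,0,-0.082]],
  [[-0.167,-0.326,0],[0,0,-0.082]],
  [[-0.167,-0.326,0],[0,0,-0.082]],
  [[-0.167,-0.326,0],[0,0,-0.082]],
  [[0,0,0],[0,0,0]],
])

```text
time_s: 9.15
eef_pos: [0.4233, -0.3495, 0.2248]
orientation: [-180.0, 0.0, 178.4]
contact_force: [-0.2, 0.6, 1.3]
opening: 0.394
gripper_force: 0.0
```

```bash
python3 - <<'E'
from rig import arm
import cv2,pickle
f=arm.grab_frame("wrist");pickle.dump(f,open("w.pkl","wb"));cv2.imwrite("pics/w2.png",f["frame"][:,:,::-1])
o=arm.observe();print(o["eef_pos"],o["orientation"],o["time_s"],-f["R"].T@f["t"])
E
```

```text
[ 0.42383766 -0.34839485  0.22474403] [-1.79989033e+02  1.85561001e-02  1.78569352e+02] 9.2 [ 0.35587257 -0.34797831  0.36682855]
```

View pics/w2.png

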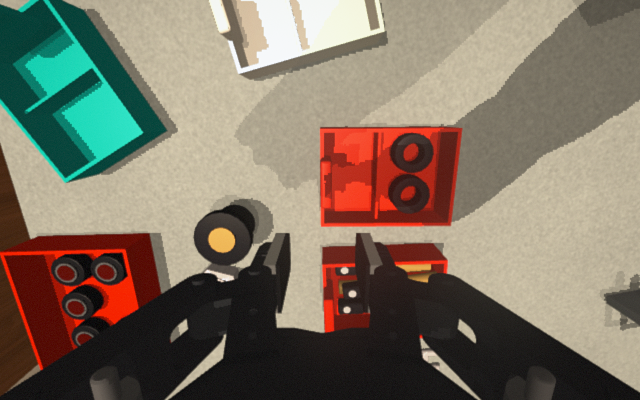

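The wrist view shows the collar tray with rim corners at (321,128), (461,128), (453,225) and (322,225). Its tab is at ~(326,180), and the bush is at (222,238).

```bash
python3 - <<'E'
from h import *
f=pickle.load(open("w.pkl","rb"))
im=f["frame"][120:230,312:345];hsv=cv2.cvtColor(im,cv2.COLOR_RGB2HSV)
for r in (160,170,180,190,200,212): print(r,f["frame"][r,314:340:1,0].tolist())
for l,p,z in [("c1",(321,128),.05),("c2",(461,128),.05),("c3",(453,225),.05),("c4",(322,225),.05),("tab a",(326,158),.078),("tab b",(326,205),.078),("bush",(222,238),.059),("bush edge",(252,238),.059)]: print(l,ray(f,p,z).round(4)[:2])
E
```

```text
160 [175, 173, 173, 170, 167, 166, 139, 124, 126, 126, 125, 125, 126, 123, 124, 118, 110, 127, 144, 145, 145, 145, 143, 145, 145, 144]
170 [172, 173, 177, 179, 179, 177, 180, 231, 247, 248, 248, 246, 243, 239, 236, 229, 191, 154, 187, 189, 187, 189, 189, 188, 189, 189]
180 [193, 194, 191, 172, 170, 169, 171, 227, 244, 246, 195, 175, 147, 142, 145, 141, 133, 133, 187, 188, 187, 187, 188, 187, 187, 189]
190 [198, 200, 199, 196, 177, 169, 170, 228, 240, 248, 244, 153, 141, 143, 142, 139, 137, 146, 185, 187, 191, 211, 214, 213, 214, 213]
200 [201, 203, 203, 200, 196, 175, 181, 241, 249, 248, 248, 248, 248, 248, 248, 247, 231, 182, 182, 184, 204, 249, 249, 248, 248, 247]
212 [194, 200, 200, 201, 202, 208, 229, 249, 250, 248, 160, 111, 111, 112, 111, 114, 111, 112, 112, 114, 111, 112, 111, 110, 109, 112]
c1 [ 0.3678 -0.3502]
c2 [ 0.3718 -0.2031]
c3 [ 0.4805 -0.2016]
c4 [ 0.4764 -0.3521]
tab a [ 0.3956 -0.3459]
tab b [ 0.444  -0.3471]
bush [ 0.4857 -0.4656]
bush edge [ 0.4866 -0.4317]
```

apply_moves([
  [[-0.02,0.02,-0.2],[0,0,0]],
  [[0,0,-0.3],[0,0,0]],
  [[0,0,-0.3],[0,0,0]],
  [[0,0,-0.3],[0,0,0]],
  [[0,0,-0.3],[0,0,0]],
  [[0,0,-0.3],[0,0,0]],
  [[0,0,-0.2],[0,0,0]],
  [[0,0,-0.04],[0,0,0]],
])

```text
time_s: 10.2
eef_pos: [0.4224, -0.3443, 0.0296]
orientation: [179.9, -0.1, 178.8]
contact_force: [-1.0, -0.3, -0.8]
opening: 0.402
gripper_force: 0.0
```

apply_moves([
  [[0,0,0],[0,0,0]],
  [[0,0,0],[0,0,0]],
  [[0,0,0],[0,0,0]],
  [[0,0,0],[0,0,0]],
  [[0,0,0],[0,0,0]],
  [[0,0,0],[0,0,0]],
  [[0,0,0],[0,0,0]],
  [[0,0,0],[0,0,0]],
], grip=0)

```text
time_s: 11.2
eef_pos: [0.4229, -0.3458, 0.0313]
orientation: [-180.0, 0.1, 178.6]
contact_force: [0.8, 3.4, 7.0]
opening: 0.126
gripper_force: 60.0
```

apply_moves([
  [[0,0.03,0],[0,0,0]],
  [[0,0.06,0],[0,0,0]],
  [[0,0.1,0],[0,0,0]],
  [[0,0.13,0],[0,0,0]],
  [[0,0.13,0],[0,0,0]],
  [[0,0.13,0],[0,0,0]],
  [[0,0.13,0],[0,0,0]],
  [[0,0.13,0],[0,0,0]],
])

```text
time_s: 12.2
eef_pos: [0.423, -0.2629, 0.0313]
orientation: [-179.8, 0.1, 178.6]
contact_force: [-0.4, -6.3, 5.7]
opening: 0.132
gripper_force: 59.8
```

apply_moves([
  [[0,0.13,0],[0,0,0]],
  [[0,0.13,0],[0,0,0]],
  [[0,0.13,0],[0,0,0]],
  [[0,0.13,0],[0,0,0]],
  [[0,0.13,0],[0,0,0]],
  [[0,0.13,0],[0,0,0]],
  [[0,0.13,0],[0,0,0]],
  [[0.01,0.13,0],[0,0,0]],
])

```text
time_s: 13.2
eef_pos: [0.4241, -0.1589, 0.0313]
orientation: [-179.8, 0.1, 178.6]
contact_force: [-0.8, -6.8, 6.5]
opening: 0.131
gripper_force: 59.9
```

apply_moves([
  [[0.03,0.13,0],[0,0,0]],
  [[0.046,0.13,0],[0,0,0.002]],
  [[0.046,0.13,0],[0,0,0.002]],
  [[0.046,0.13,0],[0,0,0.002]],
  [[0.046,0.13,0],[0,0,0.002]],
  [[0.046,0.13,0],[0,0,0.002]],
  [[0.046,0.13,0],[0,0,0.002]],
  [[0.046,0.13,0],[0,0,0.002]],
])

```text
time_s: 14.2
eef_pos: [0.4591, -0.0547, 0.0313]
orientation: [-179.8, 0.1, 179.8]
contact_force: [-2.8, -8.6, 9.1]
opening: 0.134
gripper_force: 60.4
```

apply_moves([
  [[0.046,0.13,0],[0,0,0.002]],
  [[0.046,0.13,0],[0,0,0.002]],
  [[0.046,0.13,0],[0,0,0]],
  [[0.046,0.13,0],[0,0,0]],
  [[0.046,0.13,0],[0,0,0]],
  [[0.046,0.13,0],[0,0,0]],
  [[0.046,0.08,0],[0,0,0]],
  [[0.03,0.03,0],[0,0,0]],
])

```text
time_s: 15.2
eef_pos: [0.4933, 0.0345, 0.0313]
orientation: [-179.8, -0.0, -179.7]
contact_force: [-7.0, -8.8, 15.4]
opening: 0.134
gripper_force: 61.3
```

```bash
python3 - <<'E'
from rig import arm
import cv2,pickle
f=arm.grab_frame("wrist");pickle.dump(f,open("w.pkl","wb"));g=arm.grab_frame("scene");pickle.dump(g,open("g.pkl","wb"))
a=f["frame"][::,::][:,:,::-1];b=g["frame"][60:260,230:550,::-1]
import numpy as np
cv2.imwrite("pics/w3.png",np.vstack([cv2.resize(a,(480,300)),cv2.resize(b,(480,300))]))
o=arm.observe();print(o["eef_pos"],o["orientation"],o["time_s"])
E
```

```text
[0.49363006 0.03475558 0.03125895] [-1.79890820e+02  2.03978833e-02 -1.79740992e+02] 15.3
```

View pics/w3.png

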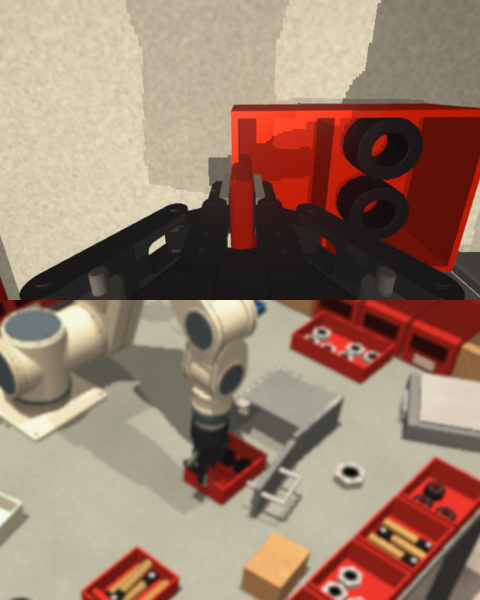

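The wrist view shows the tray held by its tab with both collars in place, rim edge at (232,107)-(470,108). The scene view shows the door standing wide open and clear of the tray.

```bash
python3 - <<'E'
from h import *
f=pickle.load(open("w.pkl","rb"));k=4/3
for p in [(233,110),(478,108),(458,270)]: print(ray(f,(p[0]*k,p[1]*k),.05).round(4))
im=f["frame"];hsv=cv2.cvtColor(im,cv2.COLOR_RGB2HSV);m=((hsv[...,0]<8)|(hsv[...,0]>172))&(hsv[...,1]>150)&(hsv[...,2]>60)
for c in (330,400,480,560,620): print(c,ray(f,(c,np.argmax(m[:,c])),.05).round(4))
E
```

```text
[0.4381 0.029  0.05  ]
[0.4363 0.1641 0.05  ]
[0.5456 0.1822 0.05  ]
330 [0.4354 0.037  0.05  ]
400 [0.4348 0.0659 0.05  ]
480 [0.4346 0.0989 0.05  ]
560 [0.434  0.1317 0.05  ]
620 [0.4355 0.1568 0.05  ]
```

apply_moves([
  [[0.01,0.04,0],[0,0,0]],
  [[0.01,0.1,0],[0,0,0]],
  [[0.01,0.125,0],[0,0,0]],
  [[0.01,0.125,0],[0,0,0]],
  [[0.01,0.125,0],[0,0,0]],
  [[0,0.125,0],[0,0,0]],
  [[0,0.125,0],[0,0,0]],
  [[0,0.125,0],[0,0,0]],
])

```text
time_s: 16.3
eef_pos: [0.4995, 0.1234, 0.0313]
orientation: [-179.9, 0.1, -179.8]
contact_force: [0.6, -8.0, 9.5]
opening: 0.132
gripper_force: 60.3
```

apply_moves([
  [[0,0.125,0],[0,0,0]],
  [[0,0.125,0],[0,0,0]],
  [[0,0.125,0],[0,0,0]],
  [[0,0.125,0],[0,0,0]],
  [[0,0.08,0],[0,0,0]],
  [[0,0.03,0],[0,0,0]],
  [[0,0,0],[0,0,0]],
  [[0,0,0],[0,0,0]],
])

```text
time_s: 17.3
eef_pos: [0.4994, 0.1847, 0.0313]
orientation: [-179.9, 0.1, -179.8]
contact_force: [0.6, -3.6, 9.0]
opening: 0.132
gripper_force: 60.4
```

apply_moves([
  [[0,0,0],[0,0,0]],
  [[0,0,0],[0,0,0]],
  [[0,0,0],[0,0,0]],
  [[0,0,0.1],[0,0,0]],
  [[0,0,0.2],[0,0,0]],
  [[0,0,0.3],[0,0,0]],
  [[0,0,0.3],[0,0,0]],
  [[0,-0.3,0.2],[0,0,0]],
], grip=0.35)

```text
time_s: 18.3
eef_pos: [0.4991, 0.1561, 0.1424]
orientation: [180.0, 0.1, -179.6]
contact_force: [0.0, 0.4, 0.7]
opening: 0.348
gripper_force: 0.0
```

apply_moves([
  [[-0.01,-0.1,0],[0,0,0.111]],
  [[0,0,0],[0,0,0.111]],
  [[0,0,0],[0,0,0.111]],
  [[0,0,0],[0,0,0.111]],
  [[0,0,0],[0,0,0.111]],
  [[0,0,0],[0,0,0.111]],
  [[0,0,0],[0,0,0.111]],
  [[0,0,0],[0,0,0.111]],
])

```text
time_s: 19.3
eef_pos: [0.4977, 0.1454, 0.141]
orientation: [-180.0, 0.0, -99.5]
contact_force: [0.2, -1.0, -0.6]
opening: 0.351
gripper_force: 0.0
```

apply_moves([
  [[0,0,-0.1],[0,0,0.11]],
  [[0,0,-0.2],[0,0,0]],
  [[0,0,-0.3],[0,0,0]],
  [[0,0,-0.3],[0,0,0]],
  [[0,0,-0.13],[0,0,0]],
  [[0,0,0],[0,0,0]],
  [[0,0,0],[0,0,0]],
  [[0,0,0],[0,0,0]],
])

```text
time_s: 20.3
eef_pos: [0.4983, 0.1454, 0.0383]
orientation: [-179.9, 0.0, -89.9]
contact_force: [0.2, -0.1, -0.5]
opening: 0.352
gripper_force: 0.0
```

apply_moves([
  [[0,0.08,0],[0,0,0]],
  [[0,0.08,0],[0,0,0]],
  [[0,0.08,0],[0,0,0]],
  [[0,0.08,0],[0,0,0]],
  [[0,0.08,0],[0,0,0]],
  [[0,0.08,0],[0,0,0]],
  [[0,0.08,0],[0,0,0]],
  [[0,0.06,0],[0,0,0]],
])

```text
time_s: 21.3
eef_pos: [0.4976, 0.2078, 0.0372]
orientation: [180.0, -0.0, -89.9]
contact_force: [0.7, -3.6, 2.5]
opening: 0.348
gripper_force: 0.0
```

apply_moves([
  [[0,0.05,0],[0,0,0]],
  [[0,0.04,0],[0,0,0]],
  [[0,0.02,0],[0,0,0]],
  [[0,0,0],[0,0,0]],
  [[0,-0.1,0],[0,0,0]],
  [[0,-0.3,0.05],[0,0,0]],
  [[0,-0.4,0.4],[0,0,0]],
  [[0,-0.4,0.5],[0,0,0]],
])

```text
time_s: 22.3
eef_pos: [0.4969, 0.0979, 0.1314]
orientation: [179.9, 0.0, -89.9]
contact_force: [1.0, -0.2, 0.2]
opening: 0.349
gripper_force: 0.0
```

apply_moves([
  [[0,-0.2,0.5],[0,0,0]],
  [[0,0,0.4],[0,0,0]],
  [[-0.2,0,0],[0,0,0]],
  [[-0.3,0.1,0],[0,0,0]],
  [[-0.3,0.2,0],[0,0,0]],
  [[0,0.3,0],[0,0,0]],
  [[0,0.3,0],[0,0,0]],
  [[0,0,0],[0,0,0]],
])

```text
time_s: 23.3
eef_pos: [0.4174, 0.1703, 0.221]
orientation: [-180.0, 0.0, -89.8]
contact_force: [-0.6, -0.5, -0.0]
opening: 0.353
gripper_force: 0.0
```

```bash
python3 - <<'E'
from rig import arm
import cv2,pickle,numpy as np
f=arm.grab_frame("wrist");pickle.dump(f,open("w.pkl","wb"));g=arm.grab_frame("side");pickle.dump(g,open("g.pkl","wb"))
h=arm.grab_frame("scene")
b=cv2.resize(g["frame"][80:230,160:400,::-1],(384,200));c=cv2.resize(h["frame"][60:210,330:570,::-1],(384,200))
cv2.imwrite("pics/w4.png",np.vstack([cv2.resize(f["frame"][:,:,::-1],(768,390)),np.hstack([b,c])]))
o=arm.observe();print(o["eef_pos"],o["orientation"],o["time_s"])
E
```

```text
[0.41760285 0.16875053 0.22096902] [ 1.79983881e+02  4.28740077e-04 -8.99329615e+01] 23.45
```

View pics/w4.png

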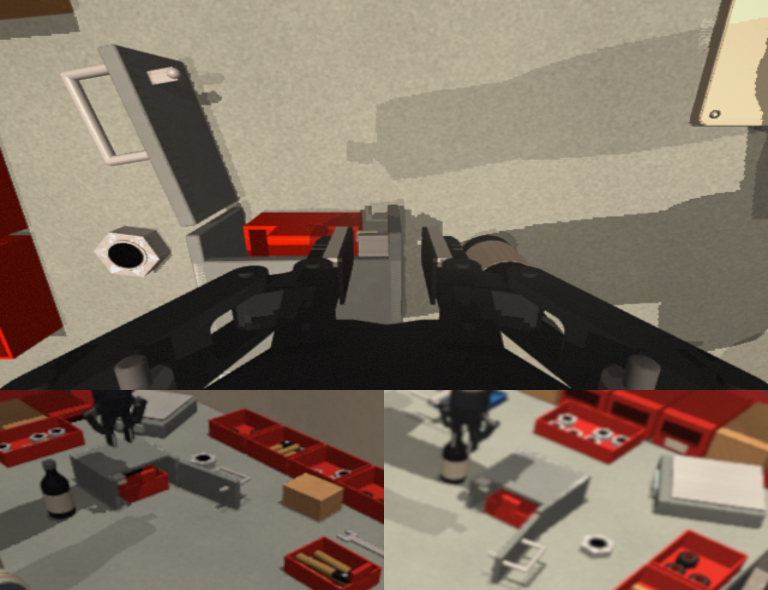

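The tray sits in the cabinet with its tab at the doorway (wrist view, red at (245-361, 211-256)). The door is still wide open in all three views, with the nose at (165,75) and the handle at (90,120).

```bash
python3 - <<'E'
from h import *
f=pickle.load(open("w.pkl","rb"));print(-f["R"].T@f["t"])
im=f["frame"];hsv=cv2.cvtColor(im,cv2.COLOR_RGB2HSV);m=((hsv[...,0]<8)|(hsv[...,0]>172))&(hsv[...,1]>150)&(hsv[...,2]>40)
for c in (225,245,265,285,295): r=np.argmax(m[150:,c])+150; print(c,r,ray(f,(c,r),0).round(4))
k=np.array([1/1.2,1/.975])
for l,p,z in [("bar1",(66,75),.073),("bar2",(108,162),.073),("doortip top",(106,46),.091),("door hinge-out top",(190,224),.091),("cab wall front top",(402,205),.095),("roof front",(300,260),.095)]: print(l,ray(f,np.array(p)*k,z).round(4))
E
```

```text
[0.41747659 0.10251506 0.3630358 ]
225 218 [0.5446 0.2312 0.    ]
245 218 [0.5184 0.2311 0.    ]
265 218 [0.4922 0.231  0.    ]
285 218 [0.466  0.2309 0.    ]
295 218 [0.4529 0.2309 0.    ]
bar1 [0.6641 0.0685 0.073 ]
bar2 [0.649  0.1512 0.073 ]
doortip top [0.6151 0.0471 0.091 ]
door hinge-out top [0.5799 0.2116 0.091 ]
cab wall front top [0.4051 0.1893 0.095 ]
roof front [0.4904 0.2497 0.095 ]
```

apply_moves([
  [[0.302,-0.074,0],[0,0,0.017]],
  [[0.302,-0.074,0],[0,0,0.017]],
  [[0.302,-0.074,0],[0,0,0.017]],
  [[0.302,-0.074,0],[0,0,0.017]],
  [[0.302,-0.074,0],[0,0,0.017]],
  [[0.302,-0.074,0],[0,0,0.017]],
  [[0.302,-0.074,0],[0,0,0.017]],
  [[0.302,-0.074,0],[0,0,0.017]],
], grip=0.4)

```text
time_s: 24.45
eef_pos: [0.6603, 0.1083, 0.2209]
orientation: [180.0, 0.0, -77.7]
contact_force: [0.2, -0.4, -0.2]
opening: 0.398
gripper_force: 0.0
```

apply_moves([
  [[0,0,0],[0,0,0]],
  [[0,0,-0.2],[0,0,0]],
  [[0,0,-0.3],[0,0,0]],
  [[0,0,-0.3],[0,0,0]],
  [[0,0,-0.3],[0,0,0]],
  [[0,0,-0.3],[0,0,0]],
  [[0,0,-0.2],[0,0,0]],
  [[0,0,-0.1],[0,0,0]],
])

```text
time_s: 25.45
eef_pos: [0.6581, 0.1095, 0.0503]
orientation: [179.9, 0.0, -77.7]
contact_force: [-0.5, -0.9, -0.2]
opening: 0.399
gripper_force: 0.0
```

apply_moves([
  [[0,0,0],[0,0,0]],
  [[0,0,0],[0,0,0]],
  [[0,0,0],[0,0,0]],
  [[0,0,0],[0,0,0]],
  [[0,0,0],[0,0,0]],
  [[0,0,0],[0,0,0]],
  [[0,0,0],[0,0,0]],
  [[0,0,0],[0,0,0]],
], grip=0)

```text
time_s: 26.45
eef_pos: [0.6597, 0.1102, 0.0518]
orientation: [-179.9, -0.0, -77.7]
contact_force: [-1.2, 1.1, 5.1]
opening: 0.094
gripper_force: 59.2
```

```bash
python3 -c "
from h import *
print(arc(102,[-3,-5]+[-7]*6));print(arc(52,[-6]*8));print(arc(4,[-3,-2,-1]))"
```

```text
[[-0.055, -0.039, -0.033], [-0.096, -0.058, -0.056], [-0.142, -0.067, -0.078], [-0.149, -0.049, -0.078], [-0.154, -0.03, -0.078], [-0.157, -0.011, -0.078], [-0.157, 0.008, -0.078], [-0.155, 0.027, -0.078]]
[[-0.129, 0.038, -0.067], [-0.124, 0.051, -0.067], [-0.118, 0.064, -0.067], [-0.111, 0.076, -0.067], [-0.103, 0.087, -0.067], [-0.093, 0.098, -0.067], [-0.082, 0.107, -0.067], [-0.071, 0.115, -0.067]]
[[-0.031, 0.06, -0.033], [-0.019, 0.041, -0.022], [-0.009, 0.021, -0.011]]
```

apply_moves([
  [[-0.055,-0.039,0],[0,0,-0.033]],
  [[-0.096,-0.058,0],[0,0,-0.056]],
  [[-0.142,-0.067,0],[0,0,-0.078]],
  [[-0.149,-0.049,0],[0,0,-0.078]],
  [[-0.154,-0.03,0],[0,0,-0.078]],
  [[-0.157,-0.011,0],[0,0,-0.078]],
  [[-0.157,0.008,0],[0,0,-0.078]],
  [[-0.155,0.027,0],[0,0,-0.078]],
])

```text
time_s: 27.45
eef_pos: [0.5528, 0.0883, 0.0517]
orientation: [-179.9, 0.1, -128.0]
contact_force: [-0.3, 4.1, 5.2]
opening: 0.094
gripper_force: 59.4
```

apply_moves([
  [[-0.129,0.038,0],[0,0,-0.067]],
  [[-0.124,0.051,0],[0,0,-0.067]],
  [[-0.118,0.064,0],[0,0,-0.067]],
  [[-0.111,0.076,0],[0,0,-0.067]],
  [[-0.103,0.087,0],[0,0,-0.067]],
  [[-0.093,0.098,0],[0,0,-0.067]],
  [[-0.082,0.107,0],[0,0,-0.067]],
  [[-0.071,0.115,0],[0,0,-0.067]],
])

```text
time_s: 28.45
eef_pos: [0.4687, 0.151, 0.0516]
orientation: [-179.8, -0.0, -176.3]
contact_force: [-5.8, -5.3, 10.9]
opening: 0.09
gripper_force: 60.8
```

apply_moves([
  [[-0.031,0.06,0],[0,0,-0.033]],
  [[-0.019,0.041,0],[0,0,-0.022]],
  [[-0.009,0.021,0],[0,0,-0.011]],
  [[0,0,0],[0,0,0]],
  [[0,0,0],[0,0,0]],
  [[0,0,0],[0,0,0]],
  [[0,0,0],[0,0,0]],
  [[0,0,0],[0,0,0]],
])

```text
time_s: 29.45
eef_pos: [0.4645, 0.1593, 0.0517]
orientation: [-179.4, 0.1, 177.9]
contact_force: [-0.6, -26.9, 10.6]
opening: 0.093
gripper_force: 64.6
```

apply_moves([
  [[0,0,0],[0,0,0]],
  [[0,0,0],[0,0,0]],
  [[0,0,0],[0,0,0]],
  [[0,0,0.1],[0,0,0]],
  [[0,0,0.3],[0,0,0]],
  [[0,0,0.5],[0,0,0]],
  [[0,0,0.5],[0,0,0]],
  [[0,0,0.3],[0,0,0]],
], grip=0.4)

```text
time_s: 30.45
eef_pos: [0.4641, 0.1642, 0.2244]
orientation: [180.0, 0.2, 178.0]
contact_force: [0.7, -0.9, -0.1]
opening: 0.404
gripper_force: 0.0
```

apply_moves([
  [[0,-0.4,0],[0,0,0]],
  [[0,-0.4,0],[0,0,0]],
  [[0,-0.4,0],[0,0,0]],
  [[0,-0.4,0],[0,0,0]],
  [[0,0,0],[0,0,0]],
  [[0,0,0],[0,0,0]],
  [[0,0,0],[0,0,0]],
  [[0,0,0],[0,0,0]],
])

```text
time_s: 31.45
eef_pos: [0.4638, 0.0047, 0.2212]
orientation: [180.0, 0.0, 178.1]
contact_force: [-0.2, 0.5, -0.1]
opening: 0.402
gripper_force: 0.0
```

```bash
python3 - <<'E'
from rig import arm
import cv2,numpy as np
f,g,h=[arm.grab_frame(n)["frame"] for n in("wrist","side","scene")]
b=cv2.resize(g[90:210,170:330,::-1],(384,288));c=cv2.resize(h[80:200,340:500,::-1],(384,288))
cv2.imwrite("pics/w5.png",np.vstack([cv2.resize(f[:250,:,::-1],(768,300)),np.hstack([b,c])]))
E
```

```text
(no output)
```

View pics/w5.png

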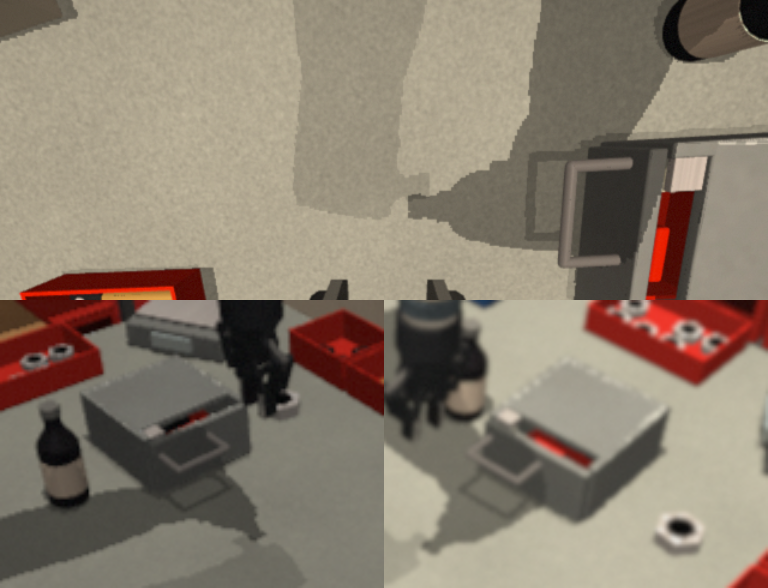

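The door is fully shut (handle parallel to the cabinet front, edges flush), the tab shows in the slot, and the arm is clear.

```bash
python3 -c "
from rig import arm
print(arm.close_job())"
```

```text
the job is handed in; nothing more can be done
None
```

The collar tray is inside the cabinet with its tab at the doorway, the door is shut on its catch, nothing else was moved on purpose, and the job was handed in at about 31.6 s; both collars were last seen in the tray just before it went in.

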